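# Roll two rollers onto their stripes

## Task

Set out the two rollers on which the heavy tool case will be wheeled off the bench: with the fingertips, push the steel roller over the mat so that it rolls onto one of the yellow stripes, and only then roll the wooden one onto the other stripe. Each must end lying still along its stripe, its centre line over the paint and its ends within the stripe's length. Roll them without picking them up, and leave the tape and the jar between the stripes where they are.

Things in the scene. Friction and masses are not known exactly. Their poses are not given: they have to be found in the camera images.
- steel_roller: steel roller: smooth bright steel tube, 34 mm diameter, 130 mm long, about 0.25 kg, loose, lying on the mat. Origin at its centre, 17 mm above the mat; its x axis runs along the tube, y and z turn as it rolls. Friction about 0.4 on fingers and mat: pushed sideways a little above half height it rolls, the fingers sliding on it; pressed from above it can jam. Let go, it stops within a few mm.
- wood_roller: wooden roller: pale smooth dowel, 40 mm diameter, 130 mm long, about 0.12 kg, loose, lying on the mat. Origin at its centre, 20 mm above the mat; x axis along the dowel; behaves like the steel one. Each roller starts on the outer side of a different stripe, 70 to 130 mm from it and within 0.1 rad of parallel; which one is left varies.
- stripe_left (a point): centre of the left yellow stripe, on the mat's top face. The stripe is 220 mm long along this point's x axis and 20 mm wide along its y axis; z up. The stripe is flat paint. The two stripes are parallel, 160 mm apart.
- stripe_right (a point): centre of the right yellow stripe, on the mat's top face; size and axes as the left one (its y axis points towards the left stripe).
- mat: black rubber mat, fixed, 260 mm (x) by 560 mm (y), 4 mm thick; origin at the centre of its underside. The stripes lie 80 mm to either side (y) of its centre.
- tape: bystander: roll of blue tape lying flat on the middle of the mat, 60 mm across, 25 mm high; loose; origin at the centre of its underside
- jar: bystander: small jar with a red cap standing on the middle of the mat, 44 mm across, 60 mm high; loose; origin at the centre of its underside
Things that resemble listed ones, but are neither listed nor needed, are in the scene too. Of the things like the steel_roller, leave any that is green or purple; of the rest the smaller one is meant.

How it is judged:
By the outcome, as a careful person would: the job done as asked, in the order asked, and still so for the second after the job is handed in, with the robot touching nothing.
It also fails if it takes over 59 s, if anything falls off the work surface, if the arm or the gripper's body presses on something with over 40 N, if the wrist force passes 120 N, or if a joint passes its speed limit or range.

## Robot

A 6-joint arm with a two-finger parallel gripper is mounted at the origin on the work surface. World frame = base frame: x ahead of the robot, y to its left, z up, the work surface at z = 0. Lengths are in m, angles in rad, forces in N, time in s.
With the tool pointing down it reaches from about 0.35 to 0.875 m from the base axis. Payload 15.5 kg.
Tool frame: the origin (TCP) lies between the finger pads; the fingertips stand 11 mm ahead of it and the grasp point (between the pads) lies 8 mm behind it; z points along the fingers, y is the line along which they close (so a half turn about z gives the same grasp; the last joint's range is limited). The gripper opens to 85 mm and grips with 20 to 120 N. Pads are 22 mm wide; open, the fingers measure 114 mm over their backs; the gripper's body (76 mm by 85 mm) begins 54 mm behind the grasp point. The pads swing forward as they close: fully open they stand 13 mm farther back than shut.
Start: joints at [-1.363, 0.494, 1.345, -0, 1.302, -0.096], TCP at [0.186, -0.597, 0.242] pointing down, gripper open.
Joint ranges: [-2.91, 2.91], [-0.82, 2.16], [0.22, 2.67], [-1.22, 4.37], [0.12, 2.79], [-3.08, 3.08]. Speed limits (rad/s): [1.89, 1.89, 2.57, 3.01, 3.01, 3.01].

## Interface

Orientations are given as a unit quaternion [w, x, y, z].
In Python, from rig import ctrl, optics gives the robot as it stands.
- The arm moves only by the tool apply_moves, never from a script. Its argument "increments" is a list of rows, each an object with "claw": the opening, from -1 (shut) to 1 (fully open); "travel": the shift along the tool's x, y, z as a fraction of full scale, a list of three; "twist": the turn, a rotation vector about the tool's x, y, z as a fraction of full scale, a list of three. In form: [{"claw": claw, "travel": [tx, ty, tz], "twist": [rx, ry, rz]}, ...]. A call has 1 to 10 rows; each row shifts and turns the commanded pose from where the row before left it, along the tool's axes as they then stand; what a row does not reach is not made up. Full scale, the value 1, is 2.5 cm for a shift and 0.08 rad for a turn. A row lasts 1/12 s, in which the tool goes at most 41.7 mm and 7.16 degrees, less where a joint would pass 70% of its speed; a pose out of reach is approached as far as the arm can. A call with a number of a shift or a turn outside -1 to 1 is refused whole. A call with a gripper value outside its range is refused whole. The fingers move at their own pace and stop on an object; the grip force is fixed at half the most. Time passes only in rows, so rows that do not move let the fingers close. It gives the time, the measured TCP pose, the force, the opening and the grip force at its end, in the units of the state.
- ctrl.sense(): the state, without advancing time (a new reading comes with each control period).
- optics.snapshot(name): name is "scene" or "top"; returns the picture (420x560x3 uint8, red, green, blue); there is no depth.
- optics.camera_info(name): a dict with "mtx" (3x3 intrinsics, pixels), "cam_to_world" (4x4, takes a point from camera to world coordinates). Camera axes: x right, y up, looking along -z (the intrinsics and any distortion apply to the point x, -y, -z); pixel columns grow to the right and rows downward; lengths in m; the calibration is good to about 2 mm. A picture is of the moment at which its call begins. camera_info takes no time and is no camera call.
- ctrl.finish_job(): hands the job in; it is judged then, once.
The state is a dict: "clock": time; "q": joint angles; "joint_vel": joint speeds; "effort": joint torques, N m; "tcp_pos": TCP position; "tool_rot": TCP orientation; "ft_force": force on the tool from outside, world axes, zero at the start; "wrist_torque": the same for the moment, N m; "opening": opening from 0.0 (shut) to 1.0 (fully open); "gripper_force": force on a finger pad.
Only numpy, scipy, OpenCV 4.12 (cv2) and the standard library are available. Lean on these libraries where they do the work, as an engineer would, in place of code of your own. Each camera call takes 0.05 s, during which the arm holds its last target. There are 200 camera calls.

## Working session

There is one attempt and no reset: what is moved stays moved. The work goes in short steps, Python scripts to look and compute and a tool call to move; the robot and the scene stay as the last step left them, time stands still between calls to the robot, and variables do not carry over. Pictures are saved under pics/ and viewed, at most 10 in all, crops included, and the job is handed in when it is done.

Besides the shell and the picture viewer there is one more tool, called as a command line: name --argument value ..., lists and objects as JSON in quotes. apply_moves: Moves the arm, as the interface text tells. Shift numbers are shares of 2.5 cm and turn numbers shares of 0.08 rad, none past 1 either way. Its arguments: {"type":"object","properties":{"increments":{"type":"array","items":{"type":"object","properties":{"claw":{"type":"number"},"travel":{"type":"array","items":{"type":"number","minimum":-1,"maximum":1}},"twist":{"type":"array","items":{"type":"number","minimum":-1,"maximum":1}}}}}},"required":["increments"]}

```bash
mkdir -p pics; cat > h.py <<'E'
import numpy as np, cv2
from rig import ctrl, optics
def snap(n,f):
    im=optics.snapshot(n); cv2.imwrite('pics/'+f,cv2.cvtColor(im,cv2.COLOR_RGB2BGR)); return im
def ray(n,uv,z):
    c=optics.camera_info(n); K=np.array(c['mtx']);T=np.array(c['cam_to_world'])
    p=np.linalg.inv(K)@[uv[0],uv[1],1]; d=T[:3,:3]@[p[0],-p[1],-p[2]]; o=T[:3,3]
    return o+d*(z-o[2])/d[2]
E
python3 - <<'E'
from h import *
a=snap('top','t0.png'); b=snap('scene','s0.png')
for n in('top','scene'):
    c=optics.camera_info(n);print(n,np.round(c['mtx'],1).tolist(),np.round(c['cam_to_world'],3).tolist(),[k for k in c])
s=ctrl.sense();print({k:np.round(v,3).tolist() for k,v in s.items()})
E
```

```text
top [[416.6, 0.0, 273.7], [0.0, 416.6, 211.6], [0.0, 0.0, 1.0]] [[-0.006, 0.99, -0.139, 0.383], [-1.0, -0.003, 0.02, -0.077], [0.02, 0.139, 0.99, 0.759], [0.0, 0.0, 0.0, 1.0]] ['mtx', 'cam_to_world']
scene [[486.4, 0.0, 281.2], [0.0, 486.4, 214.7], [0.0, 0.0, 1.0]] [[-0.821, -0.453, 0.346, 0.826], [0.57, -0.642, 0.512, 0.381], [-0.009, 0.618, 0.786, 0.796], [0.0, 0.0, 0.0, 1.0]] ['mtx', 'cam_to_world']
{'clock': 0.1, 'q': [-1.363, 0.494, 1.346, 0.0, 1.302, -0.095], 'joint_vel': [-0.001, -0.002, -0.001, 0.001, -0.001, 0.001], 'effort': [0.002, -88.359, -38.456, 0.0, 0.005, 0.0], 'tcp_pos': [0.186, -0.596, 0.242], 'tool_rot': [-0.001, 0.989, 0.151, -0.0], 'ft_force': [0.186, 0.721, 0.061], 'wrist_torque': [0.006, -0.046, 0.044], 'gripper_force': 0.0, 'opening': 0.999}
```

View pics/t0.png

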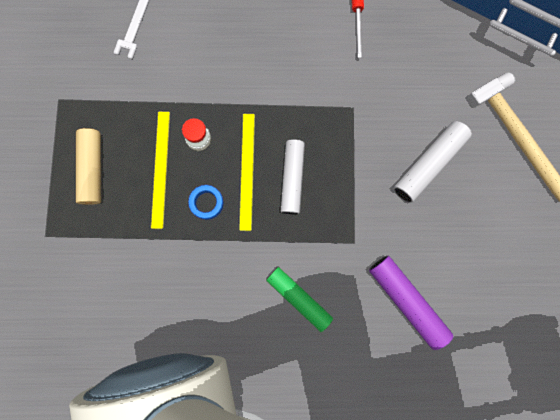

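View pics/s0.png

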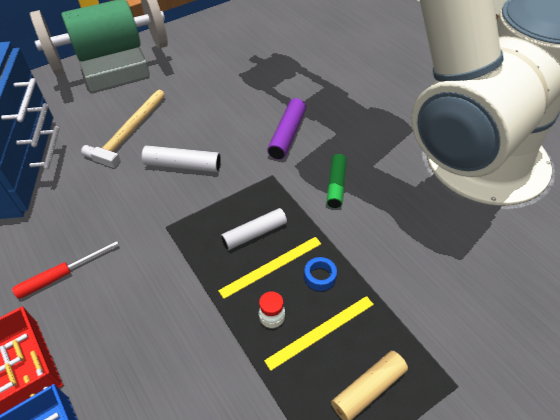

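The top picture shows these candidates for the steel roller:
- Short grey tube on the mat at (292,176).
- Larger grey tube off the mat at (432,162).
- Green tube at (300,298) and purple tube at (411,303), both excluded.

The smaller grey one on the mat is the one meant. The wood dowel is at (88,166), with stripes at (160,170) and (247,172).

```bash
cat >> h.py <<'E'
def big(m):
    m=cv2.morphologyEx(m.astype(np.uint8),cv2.MORPH_OPEN,np.ones((3,3)))
    c,_=cv2.findContours(m,cv2.RETR_EXTERNAL,cv2.CHAIN_APPROX_NONE); return sorted(c,key=cv2.contourArea)[::-1]
def pose(n,c,z):
    P=np.array([ray(n,p[0],z)[:2] for p in c],np.float32)
    (x,y),(w,h),a=cv2.minAreaRect(P); 
    if w<h: w,h,a=h,w,a+90
    a=(a+90)%180-90
    return np.round([x,y,w,h],4).tolist(), round(float(np.deg2rad(a)),3)
def look(n,im):
    hsv=cv2.cvtColor(im,cv2.COLOR_RGB2HSV); H,S,V=cv2.split(hsv)
    R=np.zeros(H.shape,bool)
    pts=[]
    u,v=np.meshgrid(np.arange(560),np.arange(420))
    c=optics.camera_info(n)
    K=np.array(c['mtx']);T=np.array(c['cam_to_world'])
    d=np.stack([(u-K[0,2])/K[0,0],-(v-K[1,2])/K[1,1],-np.ones(u.shape)],-1)@T[:3,:3].T
    X=T[:3,3]+d*((0.012-T[2,3])/d[...,2:])
    x,y=X[...,0],X[...,1]
    inm=(x>.26)&(x<.52)&(y>-.29)&(y<.27)&(x>0.0)
    inm&=(x>.27)&(x<.50)&(y<.26)&(y>-.23)
    out={}
    for c_ in big(inm&(H>27)&(H<33)&(S>180)&(V>120))[:2]:
        print(n,'stripe',pose(n,c_,.004))
    for c_ in big(inm&(H>8)&(H<26)&(S>50)&(S<190)&(V>100))[:1]: print(n,'wood',pose(n,c_,.024))
    for c_ in big(inm&(S<30)&(V>110))[:2]: print(n,'steel/jar',pose(n,c_,.021),cv2.boundingRect(c_))
    for c_ in big(inm&(H>100)&(H<120)&(S>150)&(V>100))[:1]: print(n,'tape',pose(n,c_,.025))
    for c_ in big(inm&((H<6)|(H>174))&(S>150)&(V>100))[:1]: print(n,'cap',pose(n,c_,.064))
E
python3 - <<'E'
from h import *
for n,f in(('top','t0.png'),('scene','s0.png')):
    im=cv2.cvtColor(cv2.imread('pics/'+f),cv2.COLOR_BGR2RGB)
    print(ray(n,(57,101),.004) if n=='top' else ray(n,(168,227),.004),ray(n,(354,242),.004))
    look(n,im)
t=cv2.imread('pics/t0.png')[90:250,40:480];cv2.imwrite('pics/c0.png',cv2.resize(t,None,fx=1.8,fy=1.8))
E
```

```text
[0.69986084 0.31391703 0.004     ] [ 0.43207723 -0.23836561  0.004     ]
top stripe ([0.4778, -0.041, 0.0461, 0.0201], 0.002)
top stripe ([0.4802, 0.1194, 0.0427, 0.0207], -0.036)
top steel/jar ([0.3548, 0.0141, 0.4841, 0.1688], 1.566) (70, 238, 282, 100)
top steel/jar ([0.4915, -0.1215, 0.0324, 0.0127], 1.567) (281, 205, 19, 8)
top tape ([0.4861, 0.029, 0.0586, 0.0233], 1.568)
[ 0.68352176 -0.24095366  0.004     ] [0.39839785 0.00525582 0.004     ]
scene stripe ([0.4773, 0.1193, 0.0382, 0.019], -0.031)
scene stripe ([0.4758, -0.0407, 0.0414, 0.0187], -0.026)
scene wood ([0.4989, 0.2364, 0.0381, 0.0121], 1.563)
scene steel/jar ([0.3599, 0.0199, 0.4844, 0.1728], 1.558) (276, 166, 225, 189)
scene steel/jar ([0.4897, -0.1234, 0.0398, 0.0278], -1.567) (269, 208, 18, 17)
scene tape ([0.4888, 0.0286, 0.0605, 0.0325], -1.54)
```

View pics/c0.png

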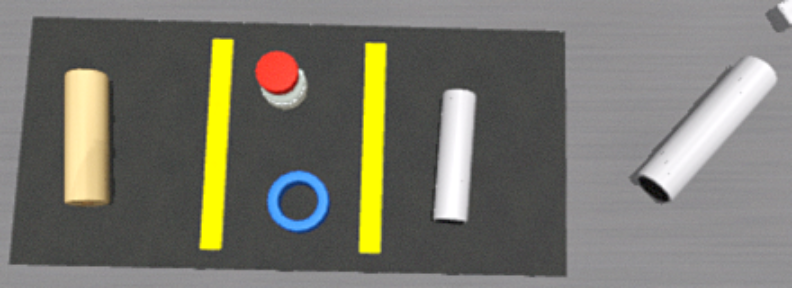

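The crop confirms the choice: a short bright tube on the mat at (292,176) in the top picture, with the larger one off the mat. My mat window was wrong, since the mat spans x 0.43..0.70, so I'm fixing it.

```bash
sed -i 's/    inm&=.*/    inm=(x>.432)\&(x<.695)\&(y<.30)\&(y>-.225)/' h.py
python3 - <<'E'
from h import *
for n,f in(('top','t0.png'),('scene','s0.png')):
    look(n,cv2.cvtColor(cv2.imread('pics/'+f),cv2.COLOR_BGR2RGB))
E
```

```text
top stripe ([0.5689, 0.1169, 0.22, 0.021], -0.027)
top stripe ([0.565, -0.043, 0.2203, 0.0212], -0.026)
top wood ([0.571, 0.2422, 0.1399, 0.0423], 0.052)
top steel/jar ([0.5532, -0.1269, 0.1354, 0.0343], -0.084) (281, 139, 24, 74)
top steel/jar ([0.4364, 0.172, 0.2466, 0.0105], 1.566) (53, 237, 142, 7)Traceback (most recent call last):
  File "<stdin>", line 3, in <module>
  File "h.py", line 35, in look
    for c_ in big(inm&(H>100)&(H<120)&(S>150)&(V>100))[:1]: print(n,'tape',pose(n,c_,.025))
                                                                           ~~~~^^^^^^^^^^^
  File "h.py", line 13, in pose
    P=np.array([ray(n,p[0],z)[:2] for p in c],np.float32)
                ~~~^^^^^^^^^^
  File "h.py", line 6, in ray
    c=optics.camera_info(n); K=np.array(c['mtx']);T=np.array(c['cam_to_world'])
ValueError: time passes only in moves, steps and waits
```

```bash
sed -i 's/^from rig.*/&\nfrom functools import lru_cache\n@lru_cache\ndef info(n): return optics.camera_info(n)/; s/c=optics.camera_info/c=info/' h.py
python3 - <<'E'
from h import *
n='scene'; look(n,cv2.cvtColor(cv2.imread('pics/s0.png'),cv2.COLOR_BGR2RGB))
n='top'; look(n,cv2.cvtColor(cv2.imread('pics/t0.png'),cv2.COLOR_BGR2RGB))
E
```

```text
scene stripe ([0.5679, 0.1167, 0.2195, 0.0193], -0.027)
scene stripe ([0.5641, -0.0432, 0.2181, 0.0187], -0.027)
scene wood ([0.564, 0.2399, 0.1421, 0.0401], 0.056)
scene steel/jar ([0.5434, -0.1279, 0.1349, 0.0391], -0.094) (223, 208, 64, 39)
scene steel/jar ([0.4409, 0.1722, 0.2573, 0.0134], 1.549) (351, 261, 104, 113)
scene tape ([0.5049, 0.0322, 0.0685, 0.0597], 0.958)
scene cap ([0.6253, 0.0486, 0.0448, 0.0388], 0.963)
top stripe ([0.5689, 0.1169, 0.22, 0.021], -0.027)
top stripe ([0.565, -0.043, 0.2203, 0.0212], -0.026)
top wood ([0.571, 0.2422, 0.1399, 0.0423], 0.052)
top steel/jar ([0.5532, -0.1269, 0.1354, 0.0343], -0.084) (281, 139, 24, 74)
top steel/jar ([0.4364, 0.172, 0.2466, 0.0105], 1.566) (53, 237, 142, 7)
top tape ([0.5042, 0.0292, 0.0598, 0.0587], 0.011)
top cap ([0.6236, 0.0463, 0.0414, 0.0396], 0.017)
```

apply_moves --increments '[{"claw": 1, "travel": [0, 0, 0], "twist": [0, 0, -1]}, {"claw": 1, "travel": [0, 0, 0], "twist": [0, 0, -1]}, {"claw": 1, "travel": [0, 0, 0], "twist": [0, 0, -1]}, {"claw": 1, "travel": [0, 0, 0], "twist": [0, 0, -1]}, {"claw": 1, "travel": [0, 0, 0], "twist": [0, 0, -1]}, {"claw": 1, "travel": [0, 0, 0], "twist": [0, 0, -1]}, {"claw": 1, "travel": [0, 0, 0], "twist": [0, 0, -1]}, {"claw": 1, "travel": [0, 0, 0], "twist": [0, 0, -1]}]'

```text
clock: 0.77
tcp_pos: [0.1863, -0.5964, 0.2419]
tool_rot: [-0.0, 0.89, 0.456, 0.0]
ft_force: [0.3, 0.2, 0.5]
opening: 1.002
gripper_force: 0.0
```

apply_moves --increments '[{"claw": 1, "travel": [0, 0, 0], "twist": [0, 0, -1]}, {"claw": 1, "travel": [0, 0, 0], "twist": [0, 0, -1]}, {"claw": 1, "travel": [0, 0, 0], "twist": [0, 0, -1]}, {"claw": 1, "travel": [0, 0, 0], "twist": [0, 0, -1]}, {"claw": 1, "travel": [0, 0, 0], "twist": [0, 0, -1]}, {"claw": 1, "travel": [0, 0, 0], "twist": [0, 0, -1]}, {"claw": 1, "travel": [0, 0, 0], "twist": [0, 0, -1]}, {"claw": 1, "travel": [0, 0, 0], "twist": [0, 0, -0.5]}, {"claw": 1, "travel": [0, 0, 0], "twist": [0, 0, 0]}]'

```text
clock: 1.52
tcp_pos: [0.1864, -0.5964, 0.242]
tool_rot: [-0.0, 0.716, 0.698, 0.0]
ft_force: [0.3, 0.9, -0.1]
opening: 0.999
gripper_force: 0.0
```

apply_moves --increments '[{"claw": 1, "travel": [0.4, 0.3, 0]}, {"claw": 1, "travel": [0.86, 0.7, 0]}, {"claw": 1, "travel": [0.86, 0.7, 0]}, {"claw": 1, "travel": [0.86, 0.7, 0]}, {"claw": 1, "travel": [0.86, 0.7, 0]}, {"claw": 1, "travel": [0.86, 0.7, 0]}, {"claw": 1, "travel": [0.86, 0.7, 0]}, {"claw": 1, "travel": [0.86, 0.7, 0]}, {"claw": 1, "travel": [0.86, 0.7, 0]}, {"claw": 1, "travel": [0.86, 0.7, 0]}]'

```text
validation failed for argument at $.in...
```

apply_moves --increments '[{"claw": 1, "travel": [0.86, 0.7, 0]}, {"claw": 1, "travel": [0.86, 0.7, 0]}, {"claw": 1, "travel": [0.86, 0.7, 0]}, {"claw": 1, "travel": [0.86, 0.7, 0]}, {"claw": 1, "travel": [0.86, 0.7, 0]}, {"claw": 1, "travel": [0.86, 0.7, 0]}, {"claw": 1, "travel": [0.86, 0.7, 0]}, {"claw": 1, "travel": [0.86, 0.7, 0]}, {"claw": 1, "travel": [0.86, 0.7, 0]}, {"claw": 1, "travel": [0.4, 0.4, 0]}]'

```text
validation failed for argument at $.in...
```

apply_moves --increments '[{"claw": 1, "travel": [0.4, 0.3, 0], "twist": [0, 0, 0]}, {"claw": 1, "travel": [0.86, 0.7, 0], "twist": [0, 0, 0]}, {"claw": 1, "travel": [0.86, 0.7, 0], "twist": [0, 0, 0]}, {"claw": 1, "travel": [0.86, 0.7, 0], "twist": [0, 0, 0]}, {"claw": 1, "travel": [0.86, 0.7, 0], "twist": [0, 0, 0]}, {"claw": 1, "travel": [0.86, 0.7, 0], "twist": [0, 0, 0]}, {"claw": 1, "travel": [0.86, 0.7, 0], "twist": [0, 0, 0]}, {"claw": 1, "travel": [0.86, 0.7, 0], "twist": [0, 0, 0]}, {"claw": 1, "travel": [0.86, 0.7, 0], "twist": [0, 0, 0]}, {"claw": 1, "travel": [0.86, 0.7, 0], "twist": [0, 0, 0]}]'

```text
clock: 2.35
tcp_pos: [0.3578, -0.3959, 0.2422]
tool_rot: [-0.0, 0.718, 0.696, 0.0]
ft_force: [0.9, -1.0, 0.7]
opening: 1.001
gripper_force: 0.0
```

apply_moves --increments '[{"claw": 1, "travel": [0.86, 0.7, 0], "twist": [0, 0, 0]}, {"claw": 1, "travel": [0.86, 0.7, 0], "twist": [0, 0, 0]}, {"claw": 1, "travel": [0.86, 0.7, 0], "twist": [0, 0, 0]}, {"claw": 1, "travel": [0.86, 0.7, 0], "twist": [0, 0, 0]}, {"claw": 1, "travel": [0.86, 0.7, 0], "twist": [0, 0, 0]}, {"claw": 1, "travel": [0.86, 0.7, 0], "twist": [0, 0, 0]}, {"claw": 1, "travel": [0.86, 0.7, 0], "twist": [0, 0, 0]}, {"claw": 1, "travel": [0.86, 0.7, 0], "twist": [0, 0, 0]}, {"claw": 1, "travel": [0.4, 0.4, 0], "twist": [0, 0, 0]}, {"claw": 1, "travel": [0, 0, 0], "twist": [0, 0, 0]}]'

```text
clock: 3.18
tcp_pos: [0.5135, -0.2177, 0.2422]
tool_rot: [-0.0, 0.716, 0.698, 0.0]
ft_force: [0.3, -0.8, -0.2]
opening: 0.998
gripper_force: 0.0
```

apply_moves --increments '[{"claw": 1, "travel": [0.6, 0.5, 0.4], "twist": [0, 0, 0]}, {"claw": 1, "travel": [0.6, 0.5, 0.8], "twist": [0, 0, 0]}, {"claw": 1, "travel": [0.6, 0.4, 1], "twist": [0, 0, 0]}, {"claw": 1, "travel": [0, 0, 1], "twist": [0, 0, 0]}, {"claw": 1, "travel": [0, 0, 1], "twist": [0, 0, 0]}, {"claw": 1, "travel": [0, 0, 1], "twist": [0, 0, 0]}, {"claw": 1, "travel": [0, 0, 1], "twist": [0, 0, 0]}, {"claw": 1, "travel": [0, 0, 0.7], "twist": [0, 0, 0]}, {"claw": 1, "travel": [0, 0, 0.4], "twist": [0, 0, 0]}, {"claw": 1, "travel": [0, 0, 0], "twist": [0, 0, 0]}]'

```text
clock: 4.02
tcp_pos: [0.5469, -0.1761, 0.058]
tool_rot: [-0.001, 0.717, 0.697, -0.001]
ft_force: [-1.5, 0.4, 0.8]
opening: 0.998
gripper_force: 0.0
```

```bash
python3 - <<'E'
from h import *
s=snap('scene','s1.png'); c=s[150:320,150:390]; cv2.imwrite('pics/c1.png',cv2.resize(c[...,::-1],None,fx=3,fy=3))
print(ctrl.sense()['tcp_pos'])
E
```

```text
[ 0.54766055 -0.17633694  0.05943735]
```

View pics/c1.png

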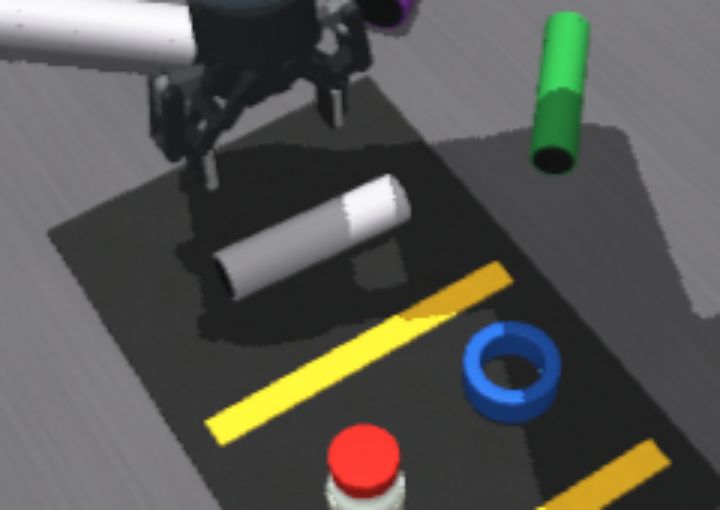

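The fingers stand behind the steel roller with their tips at about (220,212) and (263,192) in the scene picture. The roller spans (221,240) to (287,215). I'll use the tips to work out how high they are.

```bash
python3 - <<'E'
from h import *
for z in(.04,.05,.06,.07): print(z,[ray('scene',p,z)[:2].round(4) for p in((220.,212.5),(262.7,191.7))])
E
```

```text
0.04 [array([ 0.5891, -0.1855]), array([ 0.4896, -0.1821])]
0.05 [array([ 0.5922, -0.178 ]), array([ 0.4941, -0.1747])]
0.06 [array([ 0.5953, -0.1705]), array([ 0.4985, -0.1672])]
0.07 [array([ 0.5985, -0.163 ]), array([ 0.503 , -0.1597])]
```

apply_moves --increments '[{"claw": 1, "travel": [0, 0, 0.6], "twist": [0, 0, 0]}, {"claw": 1, "travel": [0, 0, 0.6], "twist": [0, 0, 0]}, {"claw": 1, "travel": [0, 0, 0.3], "twist": [0, 0, 0]}, {"claw": 1, "travel": [0, 0, 0.12], "twist": [0, 0, 0]}, {"claw": 1, "travel": [0, 0, 0], "twist": [0, 0, 0]}, {"claw": 1, "travel": [0, 0, 0], "twist": [0, 0, 0]}]'

```text
clock: 4.57
tcp_pos: [0.5487, -0.1763, 0.0201]
tool_rot: [0.0, 0.717, 0.697, 0.0]
ft_force: [0.1, 1.3, 0.3]
opening: 1.004
gripper_force: 0.0
```

apply_moves --increments '[{"claw": 1, "travel": [0.2, 0, 0], "twist": [0, 0, 0]}, {"claw": 1, "travel": [0.2, 0, 0], "twist": [0, 0, 0]}, {"claw": 1, "travel": [0.15, 0, 0], "twist": [0, 0, 0]}, {"claw": 1, "travel": [0.15, 0, 0], "twist": [0, 0, 0]}, {"claw": 1, "travel": [0.15, 0, 0], "twist": [0, 0, 0]}, {"claw": 1, "travel": [0.15, 0, 0], "twist": [0, 0, 0]}, {"claw": 1, "travel": [0.15, 0, 0], "twist": [0, 0, 0]}, {"claw": 1, "travel": [0.15, 0, 0], "twist": [0, 0, 0]}, {"claw": 1, "travel": [0.15, 0, 0], "twist": [0, 0, 0]}, {"claw": 1, "travel": [0.15, 0, 0], "twist": [0, 0, 0]}]'

```text
clock: 5.4
tcp_pos: [0.5494, -0.1357, 0.0193]
tool_rot: [-0.0, 0.717, 0.697, -0.0]
ft_force: [-0.2, -0.9, 0.3]
opening: 1.003
gripper_force: 0.1
```

```bash
python3 - <<'E'
from h import *
s=snap('scene','s2.png'); look('scene',s); look('top',snap('top','t2.png'));c=s[150:320,150:390]; cv2.imwrite('pics/c2.png',cv2.resize(c[...,::-1],None,fx=3,fy=3))
s=ctrl.sense();print(s['tcp_pos'],s['ft_force'])
E
```

```text
scene stripe ([0.613, 0.1156, 0.1292, 0.019], -0.026)
scene stripe ([0.6404, -0.0452, 0.0655, 0.0186], -0.026)
scene wood ([0.564, 0.2399, 0.1421, 0.0401], 0.056)
scene steel/jar ([0.5452, -0.1076, 0.1339, 0.0372], -0.062) (228, 215, 63, 39)
scene steel/jar ([0.4425, 0.2447, 0.1122, 0.0134], 1.549) (405, 319, 50, 55)
scene tape ([0.5063, 0.0291, 0.0684, 0.0594], 0.272)
scene cap ([0.6253, 0.0486, 0.0448, 0.0388], 0.963)
top steel/jar ([0.5616, 0.1735, 0.2596, 0.2442], 0.005) (54, 102, 140, 142)
top steel/jar ([0.5607, -0.0961, 0.2584, 0.2539], 0.001) (205, 103, 143, 140)
[ 0.54930585 -0.13542654  0.01923791] [-0.61058738 -0.27874411 -0.31963508]
```

View pics/c2.png

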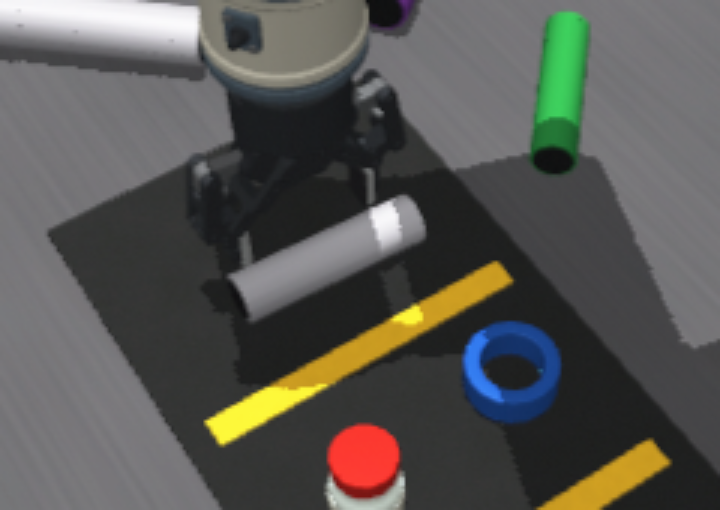

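The fingers touch the roller, which is now at y = -0.108, 28 mm ahead of the TCP as expected. It is rolling with little force, so I continue.

apply_moves --increments '[{"claw": 1, "travel": [0.2, 0, 0], "twist": [0, 0, 0]}, {"claw": 1, "travel": [0.2, 0, 0], "twist": [0, 0, 0]}, {"claw": 1, "travel": [0.2, 0, 0], "twist": [0, 0, 0]}, {"claw": 1, "travel": [0.2, 0, 0], "twist": [0, 0, 0]}, {"claw": 1, "travel": [0.2, 0, 0], "twist": [0, 0, 0]}, {"claw": 1, "travel": [0.2, 0, 0], "twist": [0, 0, 0]}, {"claw": 1, "travel": [0.2, 0, 0], "twist": [0, 0, 0]}, {"claw": 1, "travel": [0.15, 0, 0], "twist": [0, 0, 0]}, {"claw": 1, "travel": [0.1, 0, 0], "twist": [0, 0, 0]}, {"claw": 1, "travel": [0.05, 0, 0], "twist": [0, 0, 0]}]'

```text
clock: 6.33
tcp_pos: [0.5506, -0.0931, 0.0193]
tool_rot: [-0.0, 0.717, 0.697, -0.0]
ft_force: [0.2, 0.1, -0.4]
opening: 1.001
gripper_force: 0.0
```

apply_moves --increments '[{"claw": 1, "travel": [0, 0, 0], "twist": [0, 0, 0]}, {"claw": 1, "travel": [0, 0, 0], "twist": [0, 0, 0]}, {"claw": 1, "travel": [0, 0, 0], "twist": [0, 0, 0]}]'

```text
clock: 6.58
tcp_pos: [0.5506, -0.0938, 0.0193]
tool_rot: [0.0, 0.717, 0.697, 0.0]
ft_force: [-0.0, -0.6, -0.6]
opening: 1.002
gripper_force: 0.0
```

```bash
python3 - <<'E'
from h import *
look('scene',snap('scene','s3.png'))
s=ctrl.sense();print(s['tcp_pos'],s['ft_force'])
E
```

```text
scene stripe ([0.6039, 0.1158, 0.1474, 0.019], -0.026)
scene stripe ([0.6509, -0.0454, 0.0436, 0.0186], -0.026)
scene wood ([0.564, 0.2399, 0.1421, 0.0401], 0.056)
scene steel/jar ([0.5478, -0.0621, 0.1334, 0.0364], -0.073) (240, 231, 64, 41)
scene steel/jar ([0.4426, 0.2602, 0.0812, 0.0132], 1.543) (416, 333, 39, 41)
scene tape ([0.5031, 0.0308, 0.0634, 0.0604], 1.345)
scene cap ([0.6253, 0.0486, 0.0448, 0.0388], 0.963)
[ 0.55059202 -0.09376269  0.01929117] [ 1.14493013  0.32206272 -0.22861364]
```

apply_moves --increments '[{"claw": 1, "travel": [0.1, 0, 0], "twist": [0, 0, 0]}, {"claw": 1, "travel": [0.1, 0, 0], "twist": [0, 0, 0]}, {"claw": 1, "travel": [0.05, 0, 0], "twist": [0, 0, 0]}, {"claw": 1, "travel": [0.05, 0, 0], "twist": [0, 0, 0]}, {"claw": 1, "travel": [0.05, 0, 0], "twist": [0, 0, 0]}, {"claw": 1, "travel": [0.05, 0, 0], "twist": [0, 0, 0]}, {"claw": 1, "travel": [0.05, 0, 0], "twist": [0, 0, 0]}, {"claw": 1, "travel": [0.05, 0, 0], "twist": [0, 0, 0]}, {"claw": 1, "travel": [0.05, 0, 0], "twist": [0, 0, 0]}, {"claw": 1, "travel": [0.05, 0, 0], "twist": [0, 0, 0]}]'

```text
clock: 7.47
tcp_pos: [0.551, -0.0784, 0.0193]
tool_rot: [-0.0, 0.717, 0.697, 0.0]
ft_force: [-0.4, -0.1, -0.6]
opening: 0.998
gripper_force: 0.0
```

apply_moves --increments '[{"claw": 1, "travel": [0.05, 0, 0], "twist": [0, 0, 0]}, {"claw": 1, "travel": [0.05, 0, 0], "twist": [0, 0, 0]}, {"claw": 1, "travel": [0, 0, 0], "twist": [0, 0, 0]}, {"claw": 1, "travel": [0, 0, 0], "twist": [0, 0, 0]}]'

```text
clock: 7.8
tcp_pos: [0.5511, -0.076, 0.0193]
tool_rot: [-0.0, 0.717, 0.697, -0.0]
ft_force: [0.2, -0.4, 0.0]
opening: 1.0
gripper_force: 0.0
```

```bash
python3 - <<'E'
from h import *
look('scene',snap('scene','s4.png'))
s=ctrl.sense();print(s['tcp_pos'],s['ft_force'])
E
```

```text
scene stripe ([0.6001, 0.116, 0.155, 0.019], -0.026)
scene stripe ([0.6474, -0.0454, 0.0505, 0.0186], -0.026)
scene wood ([0.564, 0.2399, 0.1421, 0.0401], 0.056)
scene steel/jar ([0.5484, -0.0478, 0.1332, 0.0357], -0.066) (243, 236, 64, 41)
scene steel/jar ([0.4428, 0.2661, 0.0694, 0.0132], 1.543) (422, 338, 33, 36)
scene tape ([0.5029, 0.0308, 0.0632, 0.0595], 1.31)
scene cap ([0.6253, 0.0486, 0.0448, 0.0388], 0.963)
[ 0.55108009 -0.0760734   0.01926466] [0.32807011 0.21697519 0.27364314]
```

apply_moves --increments '[{"claw": 1, "travel": [0.05, 0, 0], "twist": [0, 0, 0]}, {"claw": 1, "travel": [0.05, 0, 0], "twist": [0, 0, 0]}, {"claw": 1, "travel": [0.05, 0, 0], "twist": [0, 0, 0]}, {"claw": 1, "travel": [0.03, 0, 0], "twist": [0, 0, 0]}, {"claw": 1, "travel": [0, 0, 0], "twist": [0, 0, 0]}, {"claw": 1, "travel": [-0.1, 0, 0], "twist": [0, 0, 0]}, {"claw": 1, "travel": [-0.6, 0, 0], "twist": [0, 0, 0]}, {"claw": 1, "travel": [-1, 0, 0], "twist": [0, 0, 0]}, {"claw": 1, "travel": [-1, 0, -0.5], "twist": [0, 0, 0]}, {"claw": 1, "travel": [-1, 0, -1], "twist": [0, 0, 0]}]'

```text
clock: 8.68
tcp_pos: [0.547, -0.1646, 0.0551]
tool_rot: [-0.002, 0.717, 0.697, -0.001]
ft_force: [-0.6, -0.1, -1.4]
opening: 0.998
gripper_force: 0.0
```

apply_moves --increments '[{"claw": 1, "travel": [-1, 0, -1], "twist": [0, 0, 0]}, {"claw": 1, "travel": [-1, 0, -1], "twist": [0, 0, 0]}, {"claw": 1, "travel": [-1, 0, -1], "twist": [0, 0, 0]}, {"claw": 1, "travel": [-1, 0, -1], "twist": [0, 0, 0]}, {"claw": 1, "travel": [-1, 0, -1], "twist": [0, 0, 0]}, {"claw": 1, "travel": [-1, 0, -1], "twist": [0, 0, 0]}, {"claw": 1, "travel": [-0.5, 0, -0.5], "twist": [0, 0, 0]}, {"claw": 1, "travel": [0, 0, 0], "twist": [0, 0, 0]}]'

```text
clock: 9.35
tcp_pos: [0.5448, -0.3302, 0.2225]
tool_rot: [0.003, 0.718, 0.696, 0.0]
ft_force: [-0.4, 0.1, 1.3]
opening: 0.999
gripper_force: 0.0
```

```bash
python3 - <<'E'
from h import *
look('scene',snap('scene','s5.png'))
t=snap('top','t5.png');look('top',t);c=t[80:260,40:380]; cv2.imwrite('pics/c5.png',cv2.resize(c[...,::-1],None,fx=2.3,fy=2.3))
s=ctrl.sense();print(s['tcp_pos'],s['ft_force'])
E
```

```text
scene stripe ([0.5679, 0.1169, 0.2195, 0.0196], -0.03)
scene stripe ([0.6469, -0.0453, 0.0525, 0.0186], -0.026)
scene wood ([0.564, 0.2399, 0.1421, 0.0401], 0.056)
scene steel/jar ([0.5485, -0.0434, 0.1352, 0.0366], -0.067) (243, 237, 65, 43)
scene steel/jar ([0.4417, 0.2095, 0.1827, 0.0134], 1.549) (377, 290, 78, 84)
scene tape ([0.505, 0.0322, 0.0685, 0.0594], 0.958)
scene cap ([0.6253, 0.0486, 0.0448, 0.0388], 0.963)
top stripe ([0.5689, 0.1169, 0.2199, 0.021], -0.027)
top stripe ([0.6533, -0.0452, 0.0431, 0.0189], 0.001)
top wood ([0.5687, 0.2394, 0.1383, 0.0404], 0.051)
top steel/jar ([0.5573, -0.0426, 0.1348, 0.0356], -0.06) (234, 137, 24, 73)
top steel/jar ([0.4364, 0.1738, 0.2431, 0.0105], 1.566) (53, 237, 140, 7)
top tape ([0.4918, 0.0456, 0.0545, 0.0199], 0.671)
top cap ([0.6228, 0.047, 0.0394, 0.0381], 0.001)
[ 0.54375376 -0.32662352  0.21907782] [-0.0767249   0.34917875 -0.59978548]
```

View pics/c5.png

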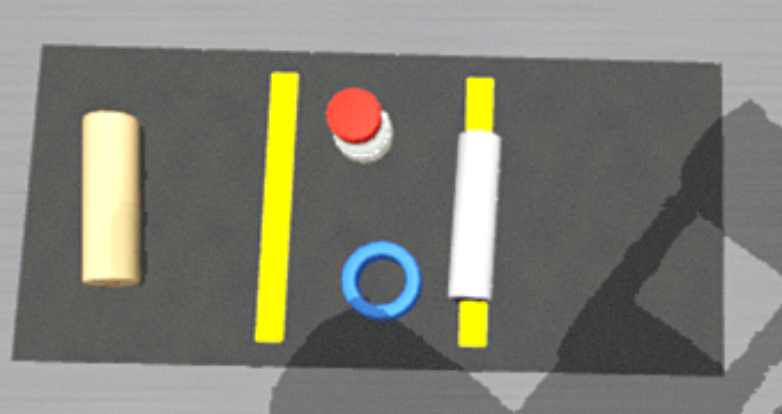

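The steel roller now lies on the right stripe. In the crop it spans (477,130) to (470,300), its centre is within 1 mm of the paint's middle, and it is turned about 0.03 rad from the stripe. The tape and jar haven't moved. Next is the wooden roller, from its +y side.

apply_moves --increments '[{"claw": 1, "travel": [0.5, 0, 0], "twist": [0, 0, 0]}, {"claw": 1, "travel": [0.9, 0, 0], "twist": [0, 0, 0]}, {"claw": 1, "travel": [0.9, 0, 0], "twist": [0, 0, 0]}, {"claw": 1, "travel": [0.9, 0, 0], "twist": [0, 0, 0]}, {"claw": 1, "travel": [0.9, 0, 0], "twist": [0, 0, 0]}, {"claw": 1, "travel": [0.9, 0, 0], "twist": [0, 0, 0]}, {"claw": 1, "travel": [0.9, 0, 0], "twist": [0, 0, 0]}, {"claw": 1, "travel": [0.9, 0, 0], "twist": [0, 0, 0]}, {"claw": 1, "travel": [0.9, 0, 0], "twist": [0, 0, 0]}, {"claw": 1, "travel": [0.9, 0, 0], "twist": [0, 0, 0]}]'

```text
clock: 10.28
tcp_pos: [0.5488, -0.1086, 0.2181]
tool_rot: [-0.001, 0.717, 0.698, -0.0]
ft_force: [0.2, 0.4, 0.0]
opening: 1.001
gripper_force: 0.0
```

apply_moves --increments '[{"claw": 1, "travel": [0.9, 0, 0], "twist": [0, 0, 0]}, {"claw": 1, "travel": [0.9, 0, 0], "twist": [0, 0, 0]}, {"claw": 1, "travel": [0.9, 0, 0], "twist": [0, 0, 0]}, {"claw": 1, "travel": [0.9, 0, 0], "twist": [0, 0, 0]}, {"claw": 1, "travel": [0.9, 0, 0], "twist": [0, 0, 0]}, {"claw": 1, "travel": [0.9, 0, 0], "twist": [0, 0, 0]}, {"claw": 1, "travel": [0.9, 0, 0], "twist": [0, 0, 0]}, {"claw": 1, "travel": [0.9, 0, 0], "twist": [0, 0, 0]}, {"claw": 1, "travel": [0.9, 0, 0], "twist": [0, 0, 0]}, {"claw": 1, "travel": [0.9, 0, 0], "twist": [0, 0, 0]}]'

```text
clock: 11.12
tcp_pos: [0.5545, 0.1158, 0.2181]
tool_rot: [-0.001, 0.716, 0.698, -0.001]
ft_force: [-0.2, -0.4, 1.1]
opening: 1.001
gripper_force: 0.0
```

apply_moves --increments '[{"claw": 1, "travel": [0.9, 0, 0], "twist": [0, 0, 0]}, {"claw": 1, "travel": [0.9, 0, 0], "twist": [0, 0, 0]}, {"claw": 1, "travel": [0.9, 0, 0], "twist": [0, 0, 0]}, {"claw": 1, "travel": [0.9, 0, 0], "twist": [0, 0, 0]}, {"claw": 1, "travel": [0.9, 0, 0], "twist": [0, 0, 0]}, {"claw": 1, "travel": [0.9, 0, 0], "twist": [0, 0, 0]}, {"claw": 1, "travel": [0.9, 0, 0], "twist": [0, 0, 0]}, {"claw": 1, "travel": [0.4, 0, 0], "twist": [0, 0, 0.15]}, {"claw": 1, "travel": [0, 0, 0], "twist": [0, 0, 0]}]'

```text
clock: 11.87
tcp_pos: [0.5589, 0.2838, 0.2178]
tool_rot: [-0.001, 0.72, 0.694, -0.001]
ft_force: [-0.6, -0.1, -0.9]
opening: 0.999
gripper_force: 0.0
```

apply_moves --increments '[{"claw": 1, "travel": [0.2, 0.35, 0.5], "twist": [0, 0, 0]}, {"claw": 1, "travel": [0, 0, 1], "twist": [0, 0, 0]}, {"claw": 1, "travel": [0, 0, 1], "twist": [0, 0, 0]}, {"claw": 1, "travel": [0, 0, 1], "twist": [0, 0, 0]}, {"claw": 1, "travel": [0, 0, 1], "twist": [0, 0, 0]}, {"claw": 1, "travel": [0, 0, 1], "twist": [0, 0, 0]}, {"claw": 1, "travel": [0, 0, 0.7], "twist": [0, 0, 0]}, {"claw": 1, "travel": [0, 0, 0.4], "twist": [0, 0, 0]}, {"claw": 1, "travel": [0, 0, 0.2], "twist": [0, 0, 0]}, {"claw": 1, "travel": [0, 0, 0], "twist": [0, 0, 0]}]'

```text
clock: 12.7
tcp_pos: [0.569, 0.2853, 0.0484]
tool_rot: [-0.0, 0.721, 0.693, -0.001]
ft_force: [-0.1, -0.3, -1.1]
opening: 1.005
gripper_force: 0.0
```

```bash
python3 - <<'E'
from h import *
s=snap('scene','s6.png');look('scene',s);c=s[270:420,230:480]; cv2.imwrite('pics/c6.png',cv2.resize(c[...,::-1],None,fx=3,fy=3))
s=ctrl.sense();print(s['tcp_pos'],s['ft_force'])
E
```

```text
scene stripe ([0.5824, 0.1164, 0.1887, 0.0189], -0.027)
scene stripe ([0.647, -0.0461, 0.0508, 0.0182], 0.026)
scene wood ([0.5849, 0.2367, 0.0942, 0.038], 0.157)
scene steel/jar ([0.5484, -0.0443, 0.1335, 0.0348], -0.067) (244, 237, 64, 41)
scene steel/jar ([0.6282, 0.0558, 0.0444, 0.029], -0.516) (259, 310, 26, 17)
scene tape ([0.502, 0.0281, 0.0596, 0.0582], -0.613)
scene cap ([0.6247, 0.0478, 0.042, 0.0412], 0.118)
[0.56972442 0.28550685 0.04945664] [0.19133347 0.98333398 0.55265793]
```

View pics/c6.png

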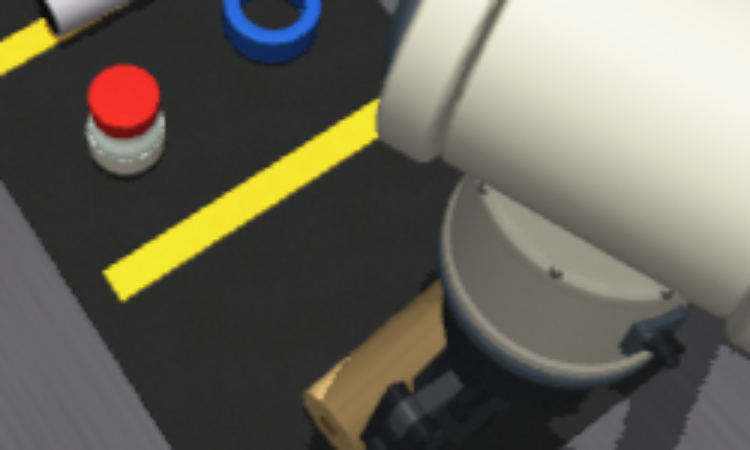

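The wooden roller is undisturbed, with its near end at crop (340,415), and the fingers are clear on its outer side. I'll lower them and push.

apply_moves --increments '[{"claw": 1, "travel": [0, 0, 0.5], "twist": [0, 0, 0]}, {"claw": 1, "travel": [0, 0, 0.4], "twist": [0, 0, 0]}, {"claw": 1, "travel": [0, 0, 0.26], "twist": [0, 0, 0]}, {"claw": 1, "travel": [0, 0, 0], "twist": [0, 0, 0]}, {"claw": 1, "travel": [-0.15, 0, 0], "twist": [0, 0, 0]}, {"claw": 1, "travel": [-0.15, 0, 0], "twist": [0, 0, 0]}, {"claw": 1, "travel": [-0.15, 0, 0], "twist": [0, 0, 0]}, {"claw": 1, "travel": [-0.15, 0, 0], "twist": [0, 0, 0]}, {"claw": 1, "travel": [-0.15, 0, 0], "twist": [0, 0, 0]}, {"claw": 1, "travel": [-0.15, 0, 0], "twist": [0, 0, 0]}]'

```text
clock: 13.58
tcp_pos: [0.5692, 0.2625, 0.0205]
tool_rot: [0.0, 0.721, 0.693, 0.0]
ft_force: [1.1, -0.5, -0.7]
opening: 1.001
gripper_force: 0.0
```

apply_moves --increments '[{"claw": 1, "travel": [-0.15, 0, 0], "twist": [0, 0, 0]}, {"claw": 1, "travel": [-0.15, 0, 0], "twist": [0, 0, 0]}, {"claw": 1, "travel": [-0.15, 0, 0], "twist": [0, 0, 0]}, {"claw": 1, "travel": [-0.15, 0, 0], "twist": [0, 0, 0]}, {"claw": 1, "travel": [-0.15, 0, 0], "twist": [0, 0, 0]}, {"claw": 1, "travel": [-0.15, 0, 0], "twist": [0, 0, 0]}, {"claw": 1, "travel": [-0.15, 0, 0], "twist": [0, 0, 0]}, {"claw": 1, "travel": [-0.15, 0, 0], "twist": [0, 0, 0]}, {"claw": 1, "travel": [-0.15, 0, 0], "twist": [0, 0, 0]}, {"claw": 1, "travel": [-0.15, 0, 0], "twist": [0, 0, 0]}]'

```text
clock: 14.42
tcp_pos: [0.5676, 0.2251, 0.0203]
tool_rot: [0.0, 0.721, 0.693, 0.0]
ft_force: [0.1, 1.1, 0.5]
opening: 0.996
gripper_force: 0.0
```

apply_moves --increments '[{"claw": 1, "travel": [-0.15, 0, 0], "twist": [0, 0, 0]}, {"claw": 1, "travel": [-0.15, 0, 0], "twist": [0, 0, 0]}, {"claw": 1, "travel": [-0.15, 0, 0], "twist": [0, 0, 0]}, {"claw": 1, "travel": [-0.15, 0, 0], "twist": [0, 0, 0]}, {"claw": 1, "travel": [-0.15, 0, 0], "twist": [0, 0, 0]}, {"claw": 1, "travel": [-0.15, 0, 0], "twist": [0, 0, 0]}, {"claw": 1, "travel": [-0.15, 0, 0], "twist": [0, 0, 0]}, {"claw": 1, "travel": [-0.15, 0, 0], "twist": [0, 0, 0]}, {"claw": 1, "travel": [-0.1, 0, 0], "twist": [0, 0, 0]}, {"claw": 1, "travel": [-0.05, 0, 0], "twist": [0, 0, 0]}]'

```text
clock: 15.25
tcp_pos: [0.5663, 0.1913, 0.0203]
tool_rot: [-0.0, 0.721, 0.693, -0.0]
ft_force: [0.1, 0.0, 0.5]
opening: 1.001
gripper_force: 0.0
```

```bash
python3 - <<'E'
from h import *
s=snap('scene','s7.png');look('scene',s);t=snap('top','t7.png'); look('top',t)
cv2.imwrite('pics/c7.png',np.hstack([s[200:420,150:480],t[80:300,30:360]])[...,::-1])
s=ctrl.sense();print(s['tcp_pos'],s['ft_force'])
E
```

```text
scene stripe ([0.6111, 0.1157, 0.1313, 0.0189], -0.027)
scene stripe ([0.647, -0.0461, 0.0508, 0.0182], 0.026)
scene wood ([0.6025, 0.1433, 0.0826, 0.036], 0.407)
scene steel/jar ([0.5502, -0.045, 0.1298, 0.0336], -0.067) (244, 237, 59, 41)
scene steel/jar ([0.6283, 0.0551, 0.044, 0.0297], -0.564) (259, 310, 26, 17)
scene tape ([0.5156, 0.0309, 0.0589, 0.0326], -1.353)
scene cap ([0.6237, 0.0477, 0.0414, 0.0413], -0.048)
top stripe ([0.5763, 0.1168, 0.2051, 0.0211], -0.029)
top stripe ([0.6533, -0.0452, 0.0431, 0.0189], 0.001)
top wood ([0.5747, 0.1536, 0.1395, 0.0398], 0.036)
top steel/jar ([0.5578, -0.0427, 0.1336, 0.0345], -0.063) (235, 137, 23, 73)
top steel/jar ([0.6578, 0.2747, 0.0403, 0.0313], 1.101) (61, 109, 22, 21)
top tape ([0.5042, 0.0292, 0.0598, 0.0587], 0.011)
top cap ([0.6236, 0.0471, 0.0414, 0.0379], 0.017)
[0.56629291 0.19156155 0.02029118] [ 0.0175051  -0.26370144 -0.6624328 ]
```

View pics/c7.png

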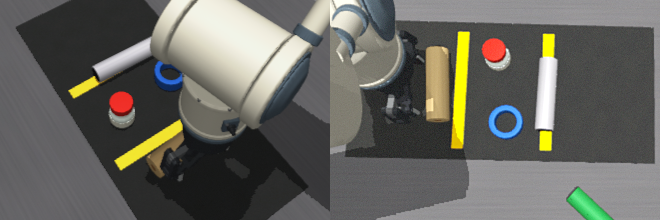

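In the top picture the wooden roller is at y = 0.154, 37 mm short of its stripe, and still turned 0.06 rad. I push on slowly so both fingers square it.

apply_moves --increments '[{"claw": 1, "travel": [-0.15, 0, 0], "twist": [0, 0, 0.1]}, {"claw": 1, "travel": [-0.1, 0, 0], "twist": [0, 0, 0]}, {"claw": 1, "travel": [-0.06, 0, 0], "twist": [0, 0, 0]}, {"claw": 1, "travel": [-0.06, 0, 0], "twist": [0, 0, 0]}, {"claw": 1, "travel": [-0.06, 0, 0], "twist": [0, 0, 0]}, {"claw": 1, "travel": [-0.06, 0, 0], "twist": [0, 0, 0]}, {"claw": 1, "travel": [-0.06, 0, 0], "twist": [0, 0, 0]}, {"claw": 1, "travel": [-0.06, 0, 0], "twist": [0, 0, 0]}, {"claw": 1, "travel": [-0.06, 0, 0], "twist": [0, 0, 0]}, {"claw": 1, "travel": [-0.06, 0, 0], "twist": [0, 0, 0]}]'

```text
clock: 16.18
tcp_pos: [0.5654, 0.1734, 0.0203]
tool_rot: [0.0, 0.724, 0.69, 0.0]
ft_force: [0.3, -0.8, 0.7]
opening: 1.005
gripper_force: 0.0
```

apply_moves --increments '[{"claw": 1, "travel": [-0.06, 0, 0], "twist": [0, 0, 0]}, {"claw": 1, "travel": [-0.06, 0, 0], "twist": [0, 0, 0]}, {"claw": 1, "travel": [-0.06, 0, 0], "twist": [0, 0, 0]}, {"claw": 1, "travel": [-0.06, 0, 0], "twist": [0, 0, 0]}, {"claw": 1, "travel": [-0.06, 0, 0], "twist": [0, 0, 0]}, {"claw": 1, "travel": [-0.06, 0, 0], "twist": [0, 0, 0]}, {"claw": 1, "travel": [0, 0, 0], "twist": [0, 0, 0]}, {"claw": 1, "travel": [0, 0, 0], "twist": [0, 0, 0]}]'

```text
clock: 16.85
tcp_pos: [0.565, 0.1645, 0.0203]
tool_rot: [-0.0, 0.724, 0.69, -0.0]
ft_force: [-0.3, 0.4, 0.9]
opening: 0.999
gripper_force: 0.0
```

```bash
python3 - <<'E'
from h import *
t=snap('top','t8.png'); look('top',t)
s=ctrl.sense();print(s['tcp_pos'],s['tool_rot'],s['ft_force'])
E
```

```text
top stripe ([0.6533, -0.0461, 0.0431, 0.0208], 0.002)
top stripe ([0.6503, 0.114, 0.057, 0.0187], 0.029)
top wood ([0.5763, 0.1276, 0.1398, 0.0409], 0.038)
top steel/jar ([0.5578, -0.0425, 0.1335, 0.0338], -0.059) (235, 137, 23, 73)
top steel/jar ([0.6765, 0.2751, 0.0407, 0.0288], -1.569) (62, 102, 23, 16)
top tape ([0.5042, 0.0292, 0.0598, 0.0587], 0.011)
top cap ([0.6228, 0.0463, 0.0398, 0.0394], -1.57)
[0.56501443 0.1645163  0.02028948] [-7.45579957e-06  7.23903341e-01  6.89901408e-01  5.78323015e-06] [-0.50706316 -0.49877677 -0.95827296]
```

apply_moves --increments '[{"claw": 1, "travel": [-0.1, 0, 0], "twist": [0, 0, 0]}, {"claw": 1, "travel": [-0.06, 0, 0], "twist": [0, 0, 0]}, {"claw": 1, "travel": [-0.04, 0, 0], "twist": [0, 0, 0]}, {"claw": 1, "travel": [-0.03, 0, 0], "twist": [0, 0, 0]}, {"claw": 1, "travel": [-0.03, 0, 0], "twist": [0, 0, 0]}, {"claw": 1, "travel": [-0.03, 0, 0], "twist": [0, 0, 0]}, {"claw": 1, "travel": [-0.03, 0, 0], "twist": [0, 0, 0]}, {"claw": 1, "travel": [-0.03, 0, 0], "twist": [0, 0, 0]}, {"claw": 1, "travel": [-0.03, 0, 0], "twist": [0, 0, 0]}, {"claw": 1, "travel": [-0.03, 0, 0], "twist": [0, 0, 0]}]'

```text
clock: 17.73
tcp_pos: [0.5645, 0.1543, 0.0203]
tool_rot: [-0.0, 0.724, 0.69, -0.0]
ft_force: [-0.7, -0.2, 0.4]
opening: 0.994
gripper_force: 0.0
```

apply_moves --increments '[{"claw": 1, "travel": [-0.03, 0, 0], "twist": [0, 0, 0]}, {"claw": 1, "travel": [-0.03, 0, 0], "twist": [0, 0, 0]}, {"claw": 1, "travel": [-0.03, 0, 0], "twist": [0, 0, 0]}, {"claw": 1, "travel": [0, 0, 0], "twist": [0, 0, 0]}, {"claw": 1, "travel": [0, 0, 0], "twist": [0, 0, 0]}]'

```text
clock: 18.15
tcp_pos: [0.5644, 0.152, 0.0203]
tool_rot: [-0.0, 0.724, 0.69, -0.0]
ft_force: [1.0, -0.9, -0.7]
opening: 1.0
gripper_force: 0.0
```

```bash
python3 - <<'E'
from h import *
t=snap('top','t9.png'); look('top',t)
s=ctrl.sense();print(s['tcp_pos'],s['tool_rot'],s['ft_force'])
E
```

```text
top stripe ([0.6533, -0.0452, 0.0431, 0.0189], 0.001)
top stripe ([0.4722, -0.0411, 0.0349, 0.0201], 0.002)
top wood ([0.5772, 0.1169, 0.1381, 0.0409], 0.036)
top steel/jar ([0.5579, -0.0424, 0.1335, 0.0335], -0.061) (235, 137, 23, 73)
top steel/jar ([0.6774, 0.2566, 0.0531, 0.0269], -1.569) (69, 102, 30, 15)
top tape ([0.5042, 0.03, 0.0604, 0.0595], 1.569)
top cap ([0.6236, 0.0463, 0.0414, 0.0396], 0.017)
[0.56439941 0.1520237  0.02027635] [ 2.26498612e-06  7.23878667e-01  6.89927297e-01 -7.90314456e-06] [-0.00177144 -0.17503239 -0.18531546]
```

The wooden roller's centre is on the paint (y = 0.117), but it is turned 0.06 rad from the stripe. To square it without gripping, I'll straddle it diagonally with the open fingers and turn the wrist, so each finger nudges one end.

apply_moves --increments '[{"claw": 1, "travel": [0.4, 0, 0], "twist": [0, 0, 0]}, {"claw": 1, "travel": [0, 0, -0.6], "twist": [0, 0, 0]}, {"claw": 1, "travel": [0, 0, -1], "twist": [0, 0, 0]}, {"claw": 1, "travel": [0, 0, -1], "twist": [0, 0, 0]}, {"claw": 1, "travel": [0, 0, -0.8], "twist": [0, 0, 0]}, {"claw": 1, "travel": [0, 0, 0], "twist": [0, 0, 0]}, {"claw": 1, "travel": [-0.6, 0.2, 0], "twist": [0, 0, 0]}, {"claw": 1, "travel": [-0.6, 0.2, 0], "twist": [0, 0, 0]}, {"claw": 1, "travel": [-0.6, 0.1, 0], "twist": [0, 0, 0]}, {"claw": 1, "travel": [0, 0, 0], "twist": [0, 0, 0]}]'

```text
clock: 19.03
tcp_pos: [0.5755, 0.1151, 0.1049]
tool_rot: [0.0, 0.724, 0.69, -0.0]
ft_force: [0.9, -0.8, 0.4]
opening: 0.998
gripper_force: 0.0
```

apply_moves --increments '[{"claw": 1, "travel": [0, 0, 0], "twist": [0, 0, -1]}, {"claw": 1, "travel": [0, 0, 0], "twist": [0, 0, -1]}, {"claw": 1, "travel": [0, 0, 0], "twist": [0, 0, -1]}, {"claw": 1, "travel": [0, 0, 0], "twist": [0, 0, -1]}, {"claw": 1, "travel": [0, 0, 0], "twist": [0, 0, -1]}, {"claw": 1, "travel": [0, 0, 0], "twist": [0, 0, -1]}, {"claw": 1, "travel": [0, 0, 0], "twist": [0, 0, -1]}, {"claw": 1, "travel": [0, 0, 0], "twist": [0, 0, -1]}, {"claw": 1, "travel": [0, 0, 0], "twist": [0, 0, -1]}, {"claw": 1, "travel": [0, 0, 0], "twist": [0, 0, -1]}]'

```text
clock: 19.87
tcp_pos: [0.575, 0.1175, 0.1049]
tool_rot: [-0.0, 0.396, 0.918, -0.0]
ft_force: [0.2, 0.5, -0.4]
opening: 1.001
gripper_force: 0.0
```

apply_moves --increments '[{"claw": 1, "travel": [0, 0, 0], "twist": [0, 0, -1]}, {"claw": 1, "travel": [0, 0, 0], "twist": [0, 0, -1]}, {"claw": 1, "travel": [0, 0, 0], "twist": [0, 0, -1]}, {"claw": 1, "travel": [0, 0, 0], "twist": [0, 0, -1]}, {"claw": 1, "travel": [0, 0, 0], "twist": [0, 0, 0]}, {"claw": 1, "travel": [0, 0, 0], "twist": [0, 0, 0]}]'

```text
clock: 20.37
tcp_pos: [0.575, 0.1172, 0.105]
tool_rot: [-0.0, 0.248, 0.969, -0.0]
ft_force: [0.1, -0.2, 0.5]
opening: 1.003
gripper_force: 0.0
```

```bash
python3 - <<'E'
from h import *
look('top',snap('top','t10.png')); s=snap('scene','s10.png'); c=s[170:420,150:480];cv2.imwrite('pics/c10.png',cv2.resize(c[...,::-1],None,fx=2.3,fy=2.3))
s=ctrl.sense();print(s['tcp_pos'],s['tool_rot'],2*np.arctan2(s['tool_rot'][2],s['tool_rot'][1])-np.pi/2,s['q'][5])
E
```

```text
top stripe ([0.6533, -0.0452, 0.0431, 0.0189], 0.001)
top stripe ([0.4722, -0.0411, 0.0349, 0.0201], 0.002)
top wood ([0.5464, 0.1157, 0.0726, 0.0409], 0.029)
top steel/jar ([0.5579, -0.0424, 0.1335, 0.0331], -0.061) (235, 137, 22, 73)
top steel/jar ([0.6158, 0.0397, 0.0453, 0.0256], -0.958) (188, 130, 22, 19)
top tape ([0.5042, 0.03, 0.0601, 0.059], 0.796)
top cap ([0.6234, 0.0466, 0.0413, 0.0395], 0.175)
[0.57509513 0.11692466 0.10512161] [-1.14802249e-04  2.48014233e-01  9.68756382e-01  4.53965032e-07] 1.0695365140076682 -0.9707900174415227
```

View pics/c10.png

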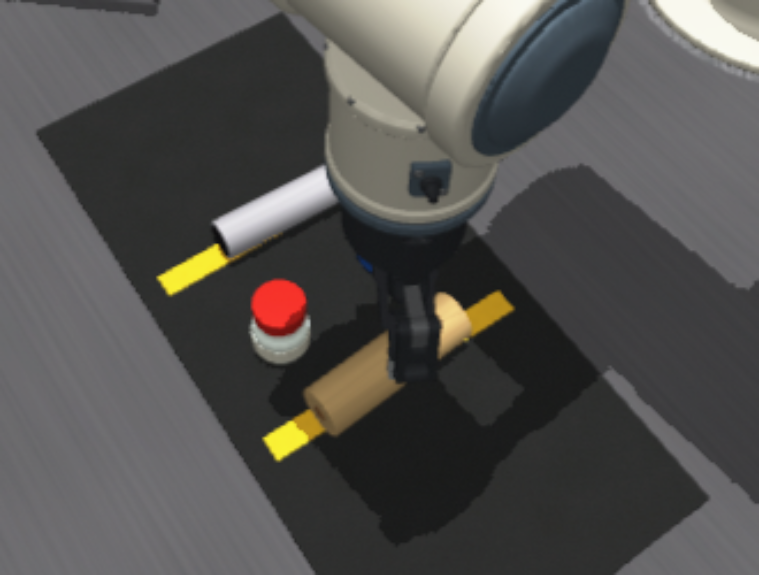

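The open fingers straddle the dowel diagonally: one is at crop (410,370) on the outer side, and the other is hidden behind the wrist. I lower them and turn slowly.

apply_moves --increments '[{"claw": 1, "travel": [0, 0, 0.6], "twist": [0, 0, 0]}, {"claw": 1, "travel": [0, 0, 0.8], "twist": [0, 0, 0]}, {"claw": 1, "travel": [0, 0, 0.8], "twist": [0, 0, 0]}, {"claw": 1, "travel": [0, 0, 0.6], "twist": [0, 0, 0]}, {"claw": 1, "travel": [0, 0, 0.4], "twist": [0, 0, 0]}, {"claw": 1, "travel": [0, 0, 0.15], "twist": [0, 0, 0]}, {"claw": 1, "travel": [0, 0, 0], "twist": [0, 0, 0]}]'

```text
clock: 21.05
tcp_pos: [0.5749, 0.1165, 0.021]
tool_rot: [-0.0, 0.247, 0.969, -0.0]
ft_force: [-0.1, 0.0, 0.2]
opening: 1.002
gripper_force: 0.0
```

apply_moves --increments '[{"claw": 1, "travel": [0, 0, 0], "twist": [0, 0, 0.5]}, {"claw": 1, "travel": [0, 0, 0], "twist": [0, 0, 0.5]}, {"claw": 1, "travel": [0, 0, 0], "twist": [0, 0, 0.5]}, {"claw": 1, "travel": [0, 0, 0], "twist": [0, 0, 0.5]}, {"claw": 1, "travel": [0, 0, 0], "twist": [0, 0, 0.5]}, {"claw": 1, "travel": [0, 0, 0], "twist": [0, 0, 0.3]}, {"claw": 1, "travel": [0, 0, 0], "twist": [0, 0, 0.3]}, {"claw": 1, "travel": [0, 0, 0], "twist": [0, 0, 0.3]}, {"claw": 1, "travel": [0, 0, 0], "twist": [0, 0, 0.3]}, {"claw": 1, "travel": [0, 0, 0], "twist": [0, 0, 0]}]'

```text
clock: 21.88
tcp_pos: [0.5753, 0.1165, 0.0217]
tool_rot: [0.0, 0.388, 0.922, 0.0]
ft_force: [-0.1, 0.2, 0.1]
opening: 0.999
gripper_force: 0.0
```

```bash
python3 - <<'E'
from h import *
im=snap('top','t11.png'); look('top',im); look('scene',snap('scene','s11.png'))
s=ctrl.sense();print(s['tcp_pos'],2*np.arctan2(s['tool_rot'][2],s['tool_rot'][1])-np.pi/2,s['ft_force'],s['wrist_torque'])
E
```

```text
top stripe ([0.6533, -0.0452, 0.0431, 0.0189], 0.001)
top stripe ([0.4722, -0.0411, 0.0349, 0.0201], 0.002)
top wood ([0.5377, 0.1163, 0.0531, 0.0391], 0.029)
top steel/jar ([0.6077, 0.2722, 0.1688, 0.044], 0.07) (60, 102, 26, 90)
top steel/jar ([0.5579, -0.0423, 0.1334, 0.033], -0.061) (235, 137, 22, 73)
top tape ([0.5042, 0.03, 0.0601, 0.059], 0.796)
top cap ([0.6242, 0.0466, 0.0414, 0.0395], 0.814)
scene stripe ([0.6469, -0.0458, 0.0506, 0.0183], 0.005)
scene stripe ([0.662, 0.1143, 0.0295, 0.0187], -0.031)
scene wood ([0.6145, 0.1169, 0.0515, 0.039], 0.043)
scene steel/jar ([0.5632, -0.0455, 0.1048, 0.0344], -0.067) (244, 243, 49, 36)
scene steel/jar ([0.517, 0.0309, 0.0782, 0.0424], 0.85) (302, 259, 25, 37)
scene cap ([0.6253, 0.0486, 0.0448, 0.0388], 0.963)
[0.575207   0.11651448 0.02158418] 0.7763930662727314 [-0.37409264  0.61293752 -0.01410588] [-0.03495037  0.07591193  0.00430669]
```

apply_moves --increments '[{"claw": 1, "travel": [0, 0, 0], "twist": [0, 0, 0.2]}, {"claw": 1, "travel": [0, 0, 0], "twist": [0, 0, 0.2]}, {"claw": 1, "travel": [0, 0, 0], "twist": [0, 0, 0.2]}, {"claw": 1, "travel": [0, 0, 0], "twist": [0, 0, 0.2]}, {"claw": 1, "travel": [0, 0, 0], "twist": [0, 0, 0.2]}, {"claw": 1, "travel": [0, 0, 0], "twist": [0, 0, 0]}]'

```text
clock: 22.48
tcp_pos: [0.5752, 0.1165, 0.0215]
tool_rot: [0.0, 0.424, 0.906, -0.0]
ft_force: [0.2, -0.2, 0.4]
opening: 1.002
gripper_force: 0.1
```

```bash
python3 - <<'E'
from h import *
im=snap('top','t12.png'); look('top',im); look('scene',snap('scene','s12.png'))
s=ctrl.sense();print(s['tcp_pos'],2*np.arctan2(s['tool_rot'][2],s['tool_rot'][1])-np.pi/2,s['ft_force'],s['wrist_torque'])
E
```

```text
top stripe ([0.6533, -0.0461, 0.0431, 0.0208], 0.002)
top stripe ([0.4722, -0.041, 0.0349, 0.0201], -0.003)
top wood ([0.5363, 0.1179, 0.051, 0.0395], -0.003)
top steel/jar ([0.5979, 0.2704, 0.1897, 0.0463], 0.101) (60, 102, 28, 101)
top steel/jar ([0.5579, -0.0423, 0.1335, 0.033], -0.061) (235, 137, 22, 73)
top tape ([0.5042, 0.03, 0.0601, 0.059], 0.796)
top cap ([0.6242, 0.0466, 0.0414, 0.0395], 0.814)
scene stripe ([0.6469, -0.0458, 0.0506, 0.0183], 0.005)
scene stripe ([0.662, 0.1143, 0.0295, 0.0187], -0.031)
scene wood ([0.5341, 0.1248, 0.074, 0.0286], 0.188)
scene steel/jar ([0.5619, -0.0454, 0.1073, 0.0344], -0.067) (244, 242, 49, 37)
scene steel/jar ([0.5087, 0.0121, 0.1326, 0.0512], 1.128) (294, 240, 33, 59)
scene cap ([0.6253, 0.0486, 0.0448, 0.0388], 0.963)
[0.5751925  0.11648666 0.02150874] 0.6960596829037664 [ 0.020444   -0.01365697  0.22612677] [ 0.04501454  0.02994456 -0.00200487]
```

It works: the dowel turned by about 0.03 rad. I'll turn a little more, then back off and lift.

apply_moves --increments '[{"claw": 1, "travel": [0, 0, 0], "twist": [0, 0, 0.15]}, {"claw": 1, "travel": [0, 0, 0], "twist": [0, 0, 0.15]}, {"claw": 1, "travel": [0, 0, 0], "twist": [0, 0, 0.1]}, {"claw": 1, "travel": [0, 0, 0], "twist": [0, 0, 0]}, {"claw": 1, "travel": [0, 0, 0], "twist": [0, 0, -0.4]}, {"claw": 1, "travel": [0, 0, 0], "twist": [0, 0, -0.8]}, {"claw": 1, "travel": [0, 0, 0], "twist": [0, 0, -1]}, {"claw": 1, "travel": [0, 0, 0], "twist": [0, 0, -1]}, {"claw": 1, "travel": [0, 0, 0], "twist": [0, 0, -1]}, {"claw": 1, "travel": [0, 0, 0], "twist": [0, 0, 0]}]'

```text
clock: 23.42
tcp_pos: [0.5752, 0.1165, 0.0215]
tool_rot: [-0.0, 0.28, 0.96, 0.0]
ft_force: [-1.1, -0.6, -0.1]
opening: 1.003
gripper_force: 0.0
```

apply_moves --increments '[{"claw": 1, "travel": [0, 0, -0.6], "twist": [0, 0, 0]}, {"claw": 1, "travel": [0, 0, -1], "twist": [0, 0, 0]}, {"claw": 1, "travel": [0, 0, -1], "twist": [0, 0, 0]}, {"claw": 1, "travel": [0, 0, -1], "twist": [0, 0, 0]}, {"claw": 1, "travel": [0.9, 0, -0.5], "twist": [0, 0, 0]}, {"claw": 1, "travel": [0.8, 0.8, 0], "twist": [0, 0, 0]}, {"claw": 1, "travel": [0.5, 1, 0], "twist": [0, 0, 0]}, {"claw": 1, "travel": [0.5, 1, 0], "twist": [0, 0, 0]}, {"claw": 1, "travel": [0.5, 1, 0], "twist": [0, 0, 0]}, {"claw": 1, "travel": [0.5, 1, 0], "twist": [0, 0, 0]}]'

```text
clock: 24.25
tcp_pos: [0.5621, 0.2688, 0.1242]
tool_rot: [0.0, 0.283, 0.959, 0.0]
ft_force: [-0.0, -0.1, 0.0]
opening: 0.999
gripper_force: 0.0
```

apply_moves --increments '[{"claw": 1, "travel": [0.5, 1, 0], "twist": [0, 0, 0]}, {"claw": 1, "travel": [0.5, 1, 0], "twist": [0, 0, 0]}, {"claw": 1, "travel": [0.5, 1, 0], "twist": [0, 0, 0]}, {"claw": 1, "travel": [0, 0, 0], "twist": [0, 0, 0]}]'

```text
clock: 24.58
tcp_pos: [0.5713, 0.3554, 0.124]
tool_rot: [0.0, 0.282, 0.959, 0.001]
ft_force: [-0.8, -0.4, 0.4]
opening: 1.003
gripper_force: 0.0
```

```bash
python3 - <<'E'
from h import *
im=snap('top','t13.png'); look('top',im); look('scene',snap('scene','s13.png'))
c=im[80:260,40:380]; cv2.imwrite('pics/c13.png',cv2.resize(c[...,::-1],None,fx=2.3,fy=2.3))
s=ctrl.sense();print(s['tcp_pos'],s['ft_force'])
E
```

```text
top stripe ([0.4839, 0.1193, 0.0501, 0.0205], -0.036)
top stripe ([0.6533, -0.0452, 0.0431, 0.0189], 0.001)
top wood ([0.5755, 0.1166, 0.1355, 0.0431], -0.05)
top steel/jar ([0.5579, -0.0426, 0.1336, 0.035], -0.062) (234, 137, 24, 73)
top steel/jar ([0.4363, 0.1408, 0.1842, 0.007], 1.566) (89, 238, 106, 5)
top tape ([0.5093, 0.0354, 0.0593, 0.0454], -0.742)
top cap ([0.6236, 0.0471, 0.0414, 0.0379], 0.017)
scene stripe ([0.6584, 0.1144, 0.0383, 0.0189], -0.031)
scene stripe ([0.6469, -0.0455, 0.0504, 0.0185], -0.019)
scene wood ([0.5706, 0.1152, 0.142, 0.0418], -0.05)
scene steel/jar ([0.5484, -0.0444, 0.1341, 0.0358], -0.079) (244, 237, 64, 42)
scene steel/jar ([0.6287, 0.0558, 0.044, 0.0314], -0.564) (259, 310, 26, 18)
scene tape ([0.5026, 0.0288, 0.0606, 0.0594], 0.935)
scene cap ([0.6253, 0.0486, 0.0448, 0.0388], 0.963)
[0.57084241 0.35162957 0.12369355] [-0.25075172 -0.87891848 -0.28528103]
```

View pics/c13.png

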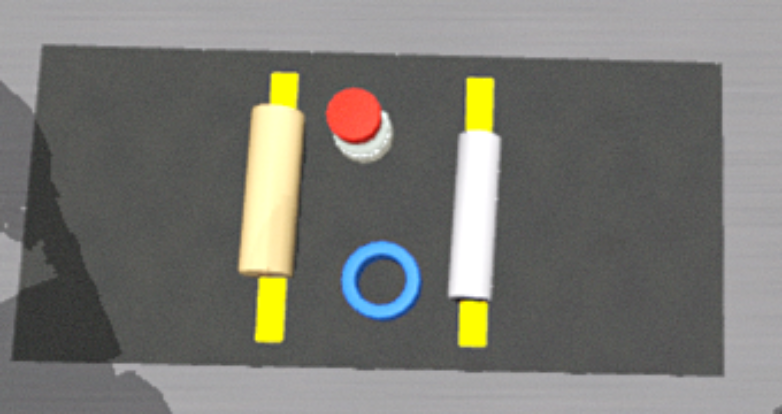

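Both rollers lie along their stripes, the wood at crop (270,190) and the steel at (474,215). Each is centred within about 2 mm and turned 0.025–0.035 rad from the paint. The tape and jar are where they were, and the gripper is clear.

```bash
python3 -c "
from rig import ctrl
print(ctrl.finish_job())"
```

```text
the job is handed in; nothing more can be done
None
```

The job is handed in, at about 25 s on the robot's clock: the steel roller was rolled onto the right stripe, then the wooden one onto the left, both centred to about 2 mm and within about 0.04 rad of parallel, with the tape and jar where they were.

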